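# Press the glued panels under the full tins

### The arm

A 6-joint arm with a two-finger parallel gripper is mounted at the origin on the work surface. World frame = base frame: x ahead of the robot, y to its left, z up, the work surface at z = 0. Lengths are in m, angles in rad, forces in N, time in s.
With the tool pointing down it reaches from about 0.35 to 0.975 m from the base axis. Payload 7.1 kg.
Tool frame: the origin (TCP) lies on the centre line of the jaws, within the pads' length; the fingertips stand 19 mm ahead of it and the grasp point (between the pads) is the TCP; z points along the fingers, y is the line along which they close (so a half turn about z gives the same grasp; the last joint's range is limited). The gripper opens to 88 mm and grips with 3 to 60 N. Pads are 20 mm wide; open, the fingers measure 115 mm over their backs; the gripper's body (75 mm by 178 mm) begins 61 mm behind the grasp point.
Start: joints at [-1.149, 0.423, 1.63, -0, 1.089, -0.019], TCP at [0.267, -0.565, 0.242] pointing down, gripper open.
Joint ranges: [-3, 3], [-0.9, 2.11], [0.09, 2.58], [-1.31, 4.45], [0.11, 2.69], [-2.54, 2.54]. Speed limits (rad/s): [2.39, 2.39, 3.01, 3.14, 3.14, 3.14].

### API

Orientations are given as [roll, pitch, yaw] about the fixed x, y, z axes, in that order (R = Rz(yaw) Ry(pitch) Rx(roll)).
In Python, from workcell import * gives the robot as it stands.
- The arm moves only by the shell command python3 -m inch 'ROWS' [FORCE]. ROWS is JSON, a list of rows, each a list of 3 entries, a list of its own where there are three numbers: the shift along the tool's x, y, z scaled (see below), then the turn, a rotation vector about the tool's x, y, z scaled (see below), then the closure, from -1 (fully open) to 1 (shut). In form: [[[x, y, z], [ax, ay, az], claw], ...]. A call has exactly 10 rows; each row is the pose to reach, as a shift and turn from the pose commanded when the call began, along the tool's axes at that moment; what a row does not reach only later rows make up. The controller multiplies each number of a shift by 0.1 m and each number of a turn by 60 degrees. A row lasts 1/8 s, in which the tool goes at most 62.5 mm and 10.7 degrees, less where a joint would pass 70% of its speed; a pose out of reach is approached as far as the arm can. A call with a number of a shift or a turn outside -1 to 1 is refused whole. A call with a gripper value outside its range is refused whole. The fingers move at their own pace and stop on an object; FORCE is the grip in N (left out, the last holds). Time passes only in rows, so rows that repeat a pose let the fingers close, or fill a call up. It gives the time, the measured TCP pose, the force, the opening and the grip force at its end, in the units of the state.
- get_state(): the state, without advancing time (a new reading comes with each control period).
- read_camera(name): name is "scene" or "top" or "wrist"; returns a dict with "color" (400x640x3 uint8, blue, green, red), "camera_matrix" (3x3 intrinsics, pixels), "T" (4x4, takes a point from camera to world coordinates). Camera axes: x right, y down, z forward; pixel columns grow to the right and rows downward; lengths in m; the calibration is good to about 2 mm. A picture is of the moment at which its call begins. There is no depth.
- hand_in(): hands the job in; it is judged then, once.
The state is a dict: "time": time; "q": joint angles; "joint_velocities": joint speeds; "effort": joint torques, N m; "tool_pos": TCP position; "ee_rot": TCP orientation; "wrist_force": force on the tool from outside, world axes, zero at the start; "moment": the same for the moment, N m; "grip_width": finger opening in m; "finger_force": force on a finger pad.
Only numpy, scipy, OpenCV 4.12 (cv2) and the standard library are available. Lean on these libraries where they do the work, as an engineer would, in place of code of your own. Each camera call takes 0.05 s, during which the arm holds its last target. There are 200 camera calls.

### The job

First lay the loose press board squarely on top of the pile of freshly glued panels, feeling for the top of the pile before letting go. Then lift each of the two look-alike tins to feel its weight, and stand a full one (over 500 g) directly on the press board as a weight, and one lighter than that on the floor of the grey tray for refilling; there may be two, one or no full tins. Set everything down gently without dropping it, keep the tins upright, and leave the cup, bottle and tape where they are.

Things in the scene. Friction and masses are not known exactly. Their poses are not given: they have to be found in the camera images.
- press: dark wooden base board, 190 x 250 x 8 mm (x, y, z), fixed flat on the table; origin at the centre of its underside, on the table, z up. Centred on it, with the same axes, rests a pile of glued panels 160 x 220 mm (x, y), firm and immovable. The height of the pile's top is not known: anywhere from 30 to 66 mm above the table. Press base and tray may change sides (left or right of the robot).
- board: the press board, loose: plywood 160 x 220 x 10 mm (x, y, z) with a square-edged wooden batten on top as its handle; 350 g. Origin at the centre of its underside, z up. It starts flat on the table in front of the robot. Square on the pile = its x and y edges along those of the press base; a half turn makes no difference.
- board_batten (a point): centre of the press board's batten, 23 mm above the board's underside. The batten is 150 mm along the board's x, 26 mm wide along its y and 26 mm high; it stands on the 10 mm thick board (its top is 36 mm above the underside), along the middle of the board, which leaves 97 mm of flat board on either side (+y and -y) for the tins.
- tin_a_center (a point): centre, half-way up, of a closed round metal tin standing upright on the table: 66 mm diameter, 115 mm high (the centre is 57.5 mm above its foot), z up. Its weight is hidden: anything from 140 to 840 g, drawn for each tin by itself.
- tin_b_center (a point): the same for the other tin: same look, same size (66 mm diameter, 115 mm high), own hidden weight of 140 to 840 g.
- tray: grey plastic tray, fixed on the table, 180 x 240 mm outside (x, y) with walls 5 mm thick that rise 14 mm above the table; its inner floor is 5 mm above the table. Origin at the centre of its underside, z up. Empty; has room for both tins side by side along its y.
- brush_cup: white cup with three brushes, 76 mm diameter, 70 mm tall, 130 mm high over the brushes; bystander, origin under its centre.
- bottle: white bottle, 56 mm diameter, 130 mm high; bystander, origin under its centre.
- tape: roll of paper tape lying flat, 90 mm diameter, 24 mm high; bystander, origin under its centre.
Things that resemble listed ones, but are neither listed nor needed, are in the scene too. What is shaped like the part that bears tin_a_center but red is not meant. What is shaped like the part that bears tin_b_center but blue is not meant.

How it is judged:
By the outcome, as a careful person would: the job done as asked, in the order asked, and still so for the second after the job is handed in, with the robot touching nothing.
It also fails if it takes over 72 s, if anything falls off the work surface, if the arm or the gripper's body presses on something with over 40 N, if the wrist force passes 120 N, or if a joint passes its speed limit or range.

## Working session

There is one attempt and no reset: what is moved stays moved. The work goes in short steps, Python scripts to look and compute and a shell command to move; the robot and the scene stay as the last step left them, time stands still between calls to the robot, and variables do not carry over. Pictures are saved under pics/ and viewed, at most 10 in all, crops included, and the job is handed in when it is done.

```bash
ls; mkdir -p pics; python3 - <<'E'
from workcell import *
import cv2,json
s=get_state();print(s)
import pickle
d={}
for n in("scene","top"):
    c=read_camera(n);d[n]=c;cv2.imwrite(f"pics/{n}0.png",c["color"]);print(n,c["camera_matrix"],c["T"])
pickle.dump(d,open("cams0.pkl","wb"))
E
```

```text
pics
{'time': 0.0, 'q': array([-1.14897123e+00,  4.23822614e-01,  1.63068397e+00, -2.10385863e-05,
        1.08858994e+00, -1.90134720e-02]), 'joint_velocities': array([ 0.0005849 , -0.00164345, -0.00081265, -0.00027294,  0.00105081,
       -0.00076358]), 'effort': array([ 2.45577894e-04, -5.44630086e+01, -2.73660940e+01,  6.44019339e-02,
        2.28225742e-02, -1.12411969e-04]), 'tool_pos': array([ 0.26648294, -0.56476429,  0.24091542]), 'ee_rot': array([-3.14008870e+00, -9.97042778e-06,  4.40848332e-01]), 'wrist_force': array([ 0.52884594, -0.44353309, -0.86691437]), 'moment': array([ 0.04271388,  0.01810978, -0.05498657]), 'finger_force': 0.0, 'grip_width': 0.08749009302543444}
scene [[457.53751812   0.         321.51279198]
 [  0.         457.53751812 204.58347329]
 [  0.           0.           1.        ]] [[-0.46610301  0.56089368 -0.68421215  1.40931691]
 [ 0.88438742  0.27384771 -0.37797661  0.4436063 ]
 [-0.02463476 -0.78128466 -0.62368856  0.7681378 ]
 [ 0.          0.          0.          1.        ]]
top [[396.35685959   0.         319.81641417]
 [  0.         396.35685959 192.86401347]
 [  0.           0.           1.        ]] [[-0.11281778 -0.97012353  0.21478474  0.42991824]
 [-0.99359607  0.11150695 -0.01824982  0.01394174]
 [-0.00624541 -0.21546818 -0.97649089  1.04636535]
 [ 0.          0.          0.          1.        ]]
```

View pics/scene0.png

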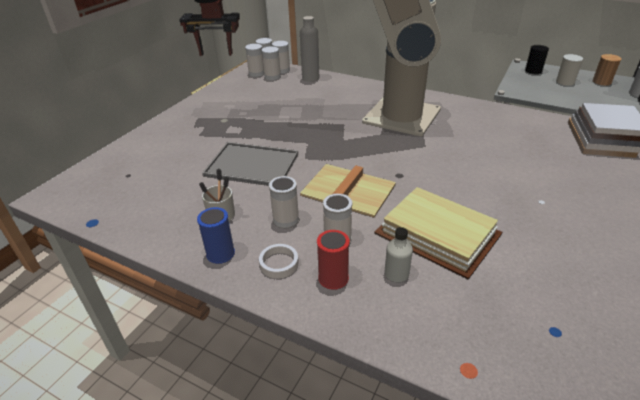

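View pics/top0.png

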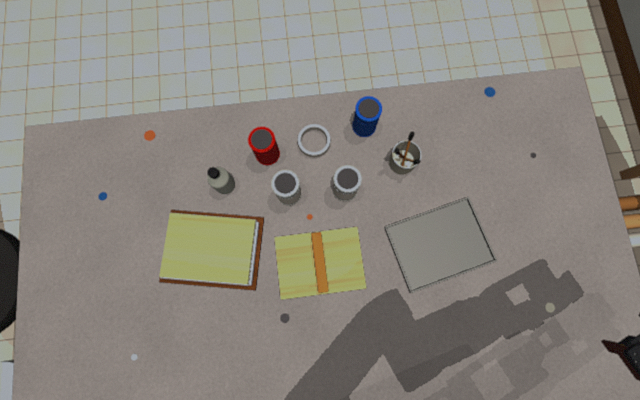

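The scene view shows the tray, board and press from left to right, with grey tins at about (284,203) and (337,220). In the top view the press is at (212,250), the board at (320,263), the tray at (440,245), and the grey tins at (286,185) and (347,181). I'll enlarge both.

```bash
python3 - <<'E'
import cv2,pickle
d=pickle.load(open("cams0.pkl","rb"))
t=d["top"]["color"][150:310,150:350];cv2.imwrite("pics/top_c.png",cv2.resize(t,None,fx=3.75,fy=3.75,interpolation=cv2.INTER_CUBIC))
s=d["scene"]["color"][140:290,260:510];cv2.imwrite("pics/scene_c.png",cv2.resize(s,None,fx=3.2,fy=3.2,interpolation=cv2.INTER_CUBIC))
t=d["top"]["color"][150:310,270:500];cv2.imwrite("pics/top_d.png",cv2.resize(t,None,fx=3.4,fy=3.4,interpolation=cv2.INTER_CUBIC))
E
```

```text
(no output)
```

View pics/top_c.png

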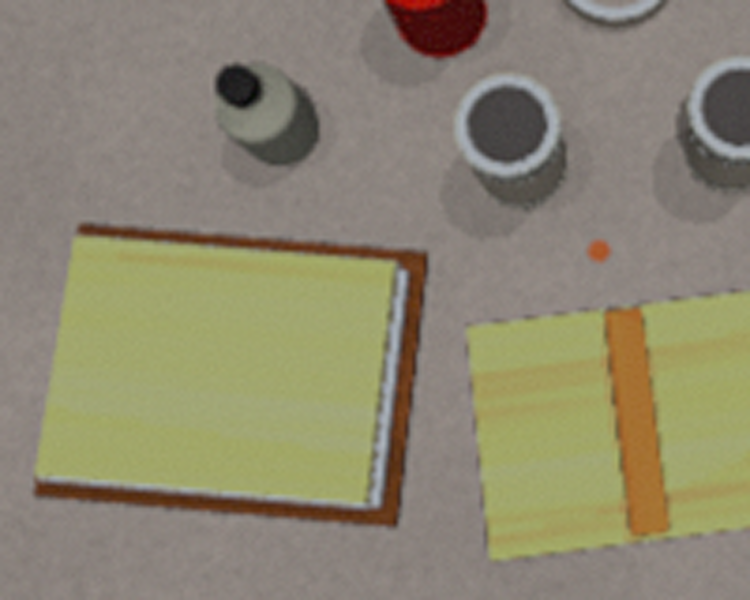

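View pics/scene_c.png

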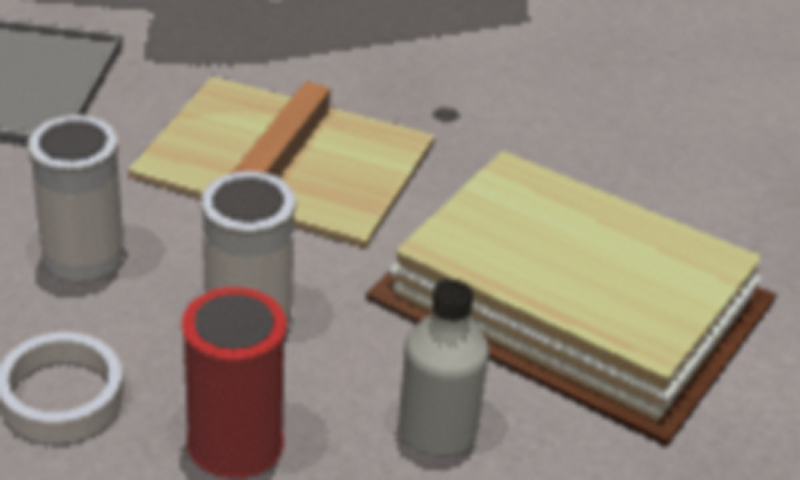

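View pics/top_d.png

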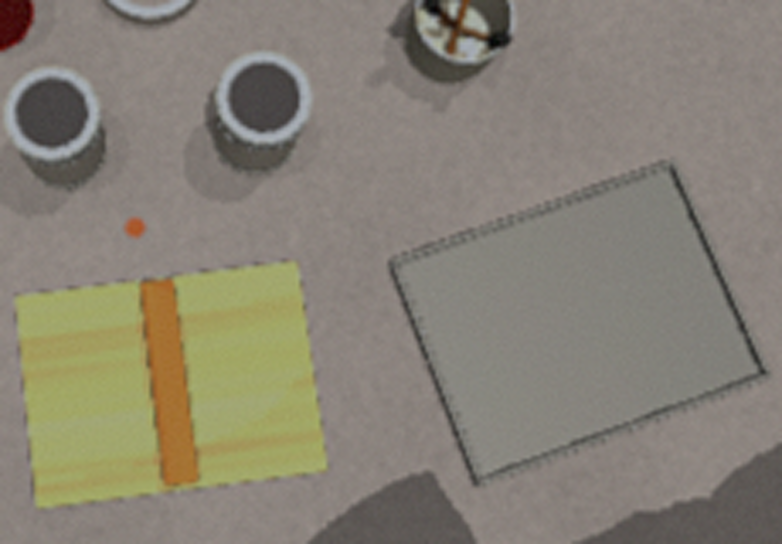

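The crops show the pile top's corners at (76,236), (400,262), (366,503) and (40,478), plus the batten, tin rims and tray rim. I'll triangulate those.

```bash
cat > h.py <<'E'
import numpy as np,pickle,cv2
d=pickle.load(open("cams0.pkl","rb"))
def ray(n,p,s,off,D=d):
    c=D[n];u=[(p[0]+.5)/s-.5+off[0],(p[1]+.5)/s-.5+off[1],1]
    r=c["T"][:3,:3]@np.linalg.solve(c["camera_matrix"],u);return c["T"][:3,3],r/np.linalg.norm(r)
def tri(rs):
    A=sum(np.eye(3)-np.outer(r,r) for o,r in rs);b=sum((np.eye(3)-np.outer(r,r))@o for o,r in rs)
    return np.linalg.solve(A,b)
def atz(o_r,z): o,r=o_r;return o+r*(z-o[2])/r[2]
E
python3 - <<'E'
from h import *
np.set_printoptions(precision=4,suppress=True)
tc=lambda p:ray("top",p,3.75,(150,150)); td=lambda p:ray("top",p,3.4,(270,150)); sc=lambda p:ray("scene",p,3.2,(260,140))
def rect(P,name):
    P=np.array(P);c=P.mean(0);ey=(P[0]-P[1]+P[3]-P[2])[:2]  # TL-TR = +y
    ex=(P[0]-P[3]+P[1]-P[2])[:2]
    print(name,"c",c,"yaw from y",np.degrees(np.arctan2(-ey[0],ey[1])),"from x",np.degrees(np.arctan2(ex[1],ex[0])),"size",np.linalg.norm(ex)/2,np.linalg.norm(ey)/2)
T=[(76,236),(400,262),(366,503),(40,478)];S=[(668,377),(398,254),(503,152),(760,258)]
P=[tri([tc(a),sc(b)]) for a,b in zip(T,S)];rect(P,"pile");print(np.array(P))
base=[(80,226),(427,254),(395,525),(36,493)]
rect([atz(tc(p),.008) for p in base],"base")
for z in(.04,.05,.06): rect([atz(tc(p),z) for p in T],f"pile@{z}")
B=[(15,296),(298,262),(327,468),(36,508)];S=[(365,243),(130,173),(214,77),(433,137)]
P=[tri([td(a),sc(b)]) for a,b in zip(B,S)];rect(P,"board");rect([atz(td(p),.01) for p in B],"board@z10")
rect([atz(td(p),.036) for p in [(141,281),(173,279),(199,483),(165,487)]],"batten@36")
rect([atz(sc(p),.01) for p in S],"board@z10 scene")
rect([atz(td(p),.014) for p in [(390,262),(671,162),(765,374),(477,484)]],"tray")
print("tin1",tri([tc((509,124)),sc((249,208))]),atz(tc((509,124)),.115),"tin2",tri([td((264,98)),sc((74,145))]),atz(td((264,98)),.115))
print("bottle",atz(tc((285,128)),.02),"cup",atz(td((463,20)),.07),"red~",atz(tc((440,20)),0.02))
E
```

```text
pile c [0.5417 0.2894 0.0458] yaw from y -11.001195768077595 from x -11.223295591339445 size 0.16071994985897703 0.2187978064325587
[[0.6421 0.3817 0.0481]
 [0.599  0.1659 0.0441]
 [0.4427 0.1982 0.0469]
 [0.4831 0.412  0.044 ]]
base c [0.542  0.2902 0.008 ] yaw from y -11.289110373145702 from x -11.282186888545207 size 0.18624037006278069 0.2477558437648762
pile@0.04 c [0.5425 0.2909 0.04  ] yaw from y -10.941006462624156 from x -11.355223191000617 size 0.16229202417087474 0.22113847996503375
pile@0.05 c [0.5414 0.2882 0.05  ] yaw from y -10.941006462624161 from x -11.35522319100062 size 0.16067936904548502 0.2189410823728946
pile@0.06 c [0.5402 0.2854 0.06  ] yaw from y -10.94100646262418 from x -11.355223191000608 size 0.15906671392009547 0.21674368478075534
board c [0.4772 0.0158 0.0085] yaw from y 0.6082063276541563 from x 0.33042964475321085 size 0.1578748261339257 0.21815253387664585
board@z10 c [0.4768 0.0162 0.01  ] yaw from y 0.7359509327963191 from x 0.46915607172760343 size 0.15741745802551024 0.21934901530524026
batten@36 c [0.4763 0.016  0.036 ] yaw from y -1.4215874143137088 from x 0.5829793812155483 size 0.15062143675951564 0.024487621099590472
board@z10 scene c [0.4791 0.0162 0.01  ] yaw from y 0.12161292470130905 from x 1.0119730055474536 size 0.16156173687150688 0.2166516339528061
tray c [ 0.489  -0.2971  0.014 ] yaw from y 13.257283045981518 from x 13.000884810552845 size 0.17456998448780342 0.23522195815204566
tin1 [0.6707 0.0772 0.1093] [0.6693 0.0766 0.115 ] tin2 [ 0.6635 -0.0742  0.1123] [ 0.6627 -0.0737  0.115 ]
bottle [0.7091 0.2417 0.02  ] cup [ 0.7171 -0.2352  0.07  ] red~ [0.7766 0.1252 0.02  ]
```

Estimates (x, y, yaw):

| Item | x (m) | y (m) | Yaw (deg) |
|---|---|---|---|
| Board | 0.477 | 0.016 | 0.5 |
| Press | 0.542 | 0.290 | -11.2 |
| Tray | 0.489 | -0.297 | 13.1 |
| Tin 1 | 0.670 | 0.077 | – |
| Tin 2 | 0.663 | -0.074 | – |

The pile top is at about 46 mm. I'll move over the board now.

```bash

python3 -m inch '[[[0.1,-0.1,0],[0,0,0],-1],[[0.3,-0.3,0],[0,0,0],-1],[[0.5,-0.5,0],[0,0,0],-1],[[0.7,-0.7,0],[0,0,0],-1],[[0.9,-0.9,0],[0,0,0],-1],[[1,-1,0],[0,0,0],-1],[[1,-1,0],[0,0,0],-1],[[1,-1,0],[0,0,0],-1],[[1,-1,0],[0,0,0],-1],[[1,-1,0],[0,0,0],-1]]' 20
python3 -m inch '[[[0.1,-0.1,0],[0,0,0],-1],[[0.2,-0.2,0],[0,0,0],-1],[[0.3,-0.3,0],[0,0,0],-1],[[0.4,-0.4,0],[0,0,0],-1],[[0.5,-0.5,0],[0,0,0],-1],[[0.6,-0.6,0],[0,0,0],-1],[[0.7,-0.7,0],[0,0,0],-1],[[0.8,-0.8,0],[0,0,0],-1],[[0.9,-0.9,0],[0,0,0],-1],[[1,-1,0],[0,0,0],-1]]'
python3 -m inch '[[[0.1,-0.1,0],[0,0,0],-1],[[0.2,-0.2,0],[0,0,0],-1],[[0.3,-0.3,0],[0,0,0],-1],[[0.4,-0.4,0],[0,0,0],-1],[[0.5,-0.5,0],[0,0,0],-1],[[0.6,-0.6,0],[0,0,0],-1],[[0.7,-0.7,0],[0,0,0],-1],[[0.8,-0.8,0],[0,0,0],-1],[[0.9,-0.9,0],[0,0,0],-1],[[1,-1,0],[0,0,0],-1]]'
python3 -m inch '[[[0.1,-0.1,0],[0,0,0],-1],[[0.2,-0.2,0],[0,0,0],-1],[[0.3,-0.3,0],[0,0,0],-1],[[0.4,-0.4,0],[0,0,0],-1],[[0.5,-0.5,0],[0,0,0],-1],[[0.6,-0.6,0],[0,0,0],-1],[[0.7,-0.7,0],[0,0,0],-1],[[0.8,-0.8,0],[0,0,0],-1],[[0.9,-0.9,0],[0,0,0],-1],[[1,-1,0],[0,0,0],-1]]'
python3 -m inch '[[[0.04,-0.04,0],[0,0,0.05],-1],[[0.1,-0.1,0],[0,0,0.12],-1],[[0.2,-0.2,0.1],[0,0,0.2],-1],[[0.3,-0.3,0.2],[0,0,0.28],-1],[[0.38,-0.355,0.4],[0,0,0.35],-1],[[0.38,-0.355,0.6],[0,0,0.413],-1],[[0.38,-0.355,0.7],[0,0,0.413],-1],[[0.38,-0.355,0.8],[0,0,0.413],-1],[[0.38,-0.355,0.8],[0,0,0.413],-1],[[0.38,-0.355,0.8],[0,0,0.413],-1]]'
python3 - <<'E'
from workcell import *
import cv2,pickle
c=read_camera("wrist");pickle.dump({"wrist":c},open("w1.pkl","wb"));cv2.imwrite("pics/w1.png",c["color"]);print(c["T"])
s=get_state();print(s["wrist_force"])
E
```

```text
time: 1.35
tool_pos: [0.3142, -0.4326, 0.2415]
ee_rot: [-3.141, 0.0, 0.44]
wrist_force: [-0.8, 0.1, -1.4]
grip_width: 0.0883
finger_force: 0.0
time: 2.6
tool_pos: [0.3625, -0.2981, 0.2417]
ee_rot: [-3.142, 0.0, 0.441]
wrist_force: [0.8, 0.4, -0.2]
grip_width: 0.0875
finger_force: 0.0
time: 3.85
tool_pos: [0.4103, -0.165, 0.2417]
ee_rot: [3.142, -0.0, 0.441]
wrist_force: [0.0, 0.7, -0.1]
grip_width: 0.0876
finger_force: 0.0
time: 5.1
tool_pos: [0.4581, -0.0319, 0.2417]
ee_rot: [-3.142, -0.0, 0.441]
wrist_force: [0.4, -0.6, 0.0]
grip_width: 0.0879
finger_force: 0.0
time: 6.35
tool_pos: [0.4774, 0.0155, 0.1621]
ee_rot: [3.142, -0.001, 0.008]
wrist_force: [0.5, 0.0, 0.5]
grip_width: 0.0873
finger_force: 0.0
[[ 8.65898633e-03 -9.58807348e-01 -2.83925152e-01  5.56255654e-01]
 [-9.99962011e-01 -8.01899956e-03 -3.41632887e-03  1.54315670e-02]
 [ 9.98805551e-04  2.83943948e-01 -9.58840360e-01  3.04285766e-01]
 [ 0.00000000e+00  0.00000000e+00  0.00000000e+00  1.00000000e+00]]
[0.23286681 0.29609275 0.00364103]
```

View pics/w1.png

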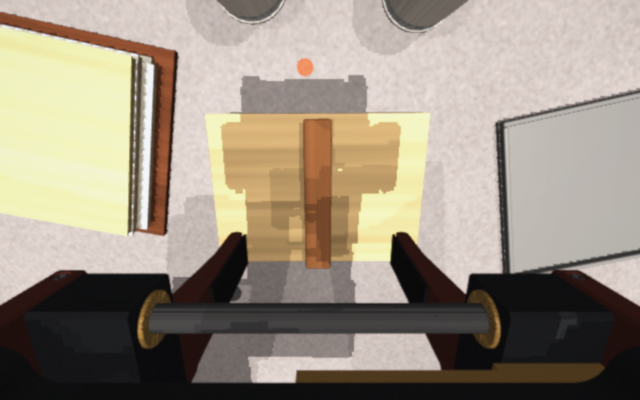

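The wrist view shows the batten centred between the fingers, with its far end at (303–332,119) and near end at (305–330,267). The board corners are at (206,114), (430,113), (421,261) and (219,261).

```bash
python3 - <<'E'
from h import *
np.set_printoptions(precision=4,suppress=True)
D=pickle.load(open("w1.pkl","rb"));w=lambda p:ray("wrist",p,1,(0,0),D)
P=np.array([atz(w(p),.01) for p in [(206,114),(430,113),(421,261),(219,261)]]);print(P,P.mean(0))
print("batten",[atz(w(p),.036) for p in [(303,119),(332,119),(330,267),(305,267)]])
A=[w((131,54)),w((131,235))]
tc=lambda p:ray("top",p,3.75,(150,150))
print("pileR",tri([A[0],tc((400,262))]),tri([A[1],tc((366,503))]))
print("base",atz(w((177,51)),.008),atz(w((165,235)),.008), atz(tc((427,254)),.008),atz(tc((395,525)),.008))
E
python3 -m inch '[[[0,0,0.1],[0,0,0],-1],[[0,0,0.2],[0,0,0],-1],[[0,0,0.3],[0,0,0],-1],[[0,0,0.4],[0,0,0],-1],[[0,0,0.5],[0,0,0],-1],[[0,0,0.6],[0,0,0],-1],[[0,0,0.7],[0,0,0],-1],[[0,0,0.8],[0,0,0],-1],[[0,0,0.9],[0,0,0],-1],[[0,0,0.95],[0,0,0],-1]]'
```

```text
[[ 0.5565  0.1243  0.01  ]
 [ 0.5593 -0.0928  0.01  ]
 [ 0.4001 -0.1013  0.01  ]
 [ 0.3983  0.1257  0.01  ]] [0.4786 0.014  0.01  ]
batten [array([0.553, 0.029, 0.036]), array([0.5532, 0.0033, 0.036 ]), array([0.4063, 0.0021, 0.036 ]), array([0.4061, 0.0279, 0.036 ])]
pileR [0.5998 0.1631 0.0519] [0.4421 0.1995 0.039 ]
base [0.6119 0.1461 0.008 ] [0.4285 0.183  0.008 ] [0.6093 0.1503 0.008 ] [0.4263 0.1872 0.008 ]
time: 7.65
tool_pos: [0.4767, 0.0155, 0.0659]
ee_rot: [3.142, 0.001, 0.008]
wrist_force: [-0.2, -1.2, 0.5]
grip_width: 0.0876
finger_force: 0.0
```

```bash

python3 -m inch '[[[0,0,0.1],[0,0,0],-1],[[0,0,0.2],[0,0,0],-1],[[0,0,0.3],[0,0,0],-1],[[0,0,0.33],[0,0,0],-1],[[0,0,0.33],[0,0,0],0],[[0,0,0.33],[0,0,0],0.6],[[0,0,0.33],[0,0,0],1],[[0,0,0.33],[0,0,0],1],[[0,0,0.33],[0,0,0],1],[[0,0,0.33],[0,0,0],1]]' 35
python3 -m inch '[[[0,0,0],[0,0,0],1],[[0,0,-0.05],[0,0,0],1],[[0,0,-0.15],[0,0,0],1],[[0,0,-0.3],[0,0,0],1],[[0,0,-0.45],[0,0,0],1],[[0,0,-0.6],[0,0,0],1],[[0,0,-0.75],[0,0,0],1],[[0,0,-0.9],[0,0,0],1],[[0,0,-0.98],[0,0,0],1],[[0,0,-1],[0,0,0],1]]'
```

```text
time: 8.9
tool_pos: [0.477, 0.0155, 0.0337]
ee_rot: [-3.142, -0.0, 0.008]
wrist_force: [-0.8, -0.2, 0.9]
grip_width: 0.0312
finger_force: 0.0
time: 10.15
tool_pos: [0.4772, 0.0155, 0.1342]
ee_rot: [3.142, -0.001, 0.008]
wrist_force: [0.2, -0.1, -3.6]
grip_width: 0.0259
finger_force: 35.0
```

```bash

python3 -m inch '[[[0.01,-0.05,0],[0,0,0.01],1],[[0.03,-0.15,0],[0,0,0.03],1],[[0.06,-0.28,0],[0,0,0.06],1],[[0.09,-0.42,0],[0,0,0.09],1],[[0.11,-0.56,0],[0,0,0.12],1],[[0.14,-0.7,0],[0,0,0.15],1],[[0.16,-0.82,0],[0,0,0.17],1],[[0.18,-0.92,0],[0,0,0.19],1],[[0.2,-0.98,0],[0,0,0.195],1],[[0.2,-1,0],[0,0,0.195],1]]'
python3 -m inch '[[[0,-0.05,0],[0,0,0],1],[[0.01,-0.15,0],[0,0,0],1],[[0.02,-0.28,0],[0,0,0],1],[[0.03,-0.42,0],[0,0,0],1],[[0.04,-0.56,0],[0,0,0],1],[[0.05,-0.7,0],[0,0,0],1],[[0.05,-0.82,0],[0,0,0],1],[[0.05,-0.92,0],[0,0,0],1],[[0.05,-0.98,0],[0,0,0],1],[[0.05,-1,0],[0,0,0],1]]'
python3 -m inch '[[[0.01,-0.04,0],[0,0,0],1],[[0.02,-0.12,0.02],[0,0,0],1],[[0.03,-0.24,0.04],[0,0,0],1],[[0.05,-0.38,0.06],[0,0,0],1],[[0.05,-0.52,0.1],[0,0,0],1],[[0.05,-0.64,0.15],[0,0,0],1],[[0.05,-0.73,0.2],[0,0,0],1],[[0.05,-0.78,0.25],[0,0,0],1],[[0.05,-0.79,0.25],[0,0,0],1],[[0.05,-0.79,0.25],[0,0,0],1]]'
python3 - <<'E'
from workcell import *
from h import *
D={}
for n in("scene","top","wrist"): D[n]=read_camera(n)
pickle.dump(D,open("c2.pkl","wb"))
t=D["top"]["color"][190:310,140:290];s=D["scene"]["color"][140:290,350:530]
r=lambda a,f:cv2.resize(a,None,fx=f,fy=f,interpolation=cv2.INTER_CUBIC)
a=r(t,2.6);b=r(s,2.2)   # 390x312, 396x330
im=np.zeros((600,800,3),np.uint8);im[:312,:390]=a;im[:330,400:796]=b;im[340:590,:400]=r(D["wrist"]["color"],.625)
cv2.imwrite("pics/c2.png",im)
sc=lambda p:ray("scene",p,3.2,(260,140))
print([atz(sc(p),.008) for p in [(368,295),(665,442),(775,296)]])
E
```

```text
time: 11.4
tool_pos: [0.4961, 0.116, 0.1333]
ee_rot: [3.141, 0.001, -0.195]
wrist_force: [0.0, 0.6, -2.7]
grip_width: 0.0259
finger_force: 35.0
time: 12.65
tool_pos: [0.5205, 0.2131, 0.1336]
ee_rot: [3.141, 0.0, -0.196]
wrist_force: [0.4, 0.3, -3.2]
grip_width: 0.0254
finger_force: 35.0
time: 13.9
tool_pos: [0.5407, 0.2891, 0.1087]
ee_rot: [3.141, 0.0, -0.196]
wrist_force: [-0.7, -0.8, -3.9]
grip_width: 0.0259
finger_force: 35.0
[array([0.61322973, 0.15118481, 0.008     ]), array([0.66261372, 0.39131528, 0.008     ]), array([0.47755756, 0.42918873, 0.008     ])]
```

View pics/c2.png

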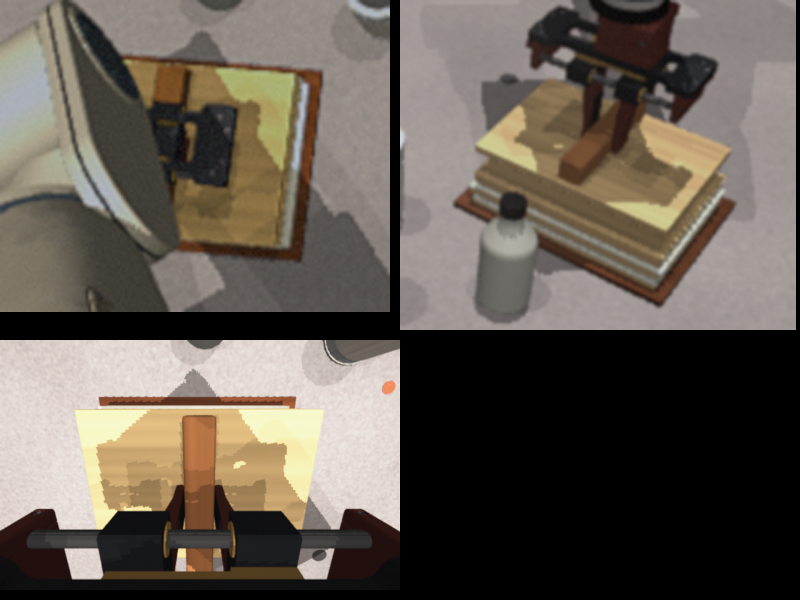

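The composite shows the board hovering over the pile. In the wrist panel the base's far edge runs from (99,397) to (295,397) and the board's far edge from (76,410) to (323,408), so they look parallel.

```bash
python3 - <<'E'
from h import *
np.set_printoptions(precision=4,suppress=True)
D=pickle.load(open("c2.pkl","rb"))
w=D["wrist"]["color"][80:130];cv2.imwrite("pics/w2.png",cv2.resize(w[:, 110:540],None,fx=1.85,fy=6,interpolation=cv2.INTER_CUBIC))
W=lambda p:ray("wrist",(p[0],p[1]-340),.625,(0,0),D)
T=lambda p:ray("top",p,2.6,(140,190),D);S=lambda p:ray("scene",(p[0]-400,p[1]),2.2,(350,140),D)
yaw=np.radians(-11.2);ex=np.array([np.cos(yaw),np.sin(yaw)]);ey=np.array([-ex[1],ex[0]])
c=np.array([.5407,.2891])
def loc(n,p): q=p[:2]-c;print(n,"local to TCP x,y mm",1e3*q@ex,1e3*q@ey)
for p in [(99,397),(295,397)]: loc("W base",atz(W(p),.008))
zb=.1087-.0337+.01
for p in [(76,410),(323,408)]: loc("W board",atz(W(p),zb))
for p in [(322,72),(301,260)]: loc("T base",atz(T(p),.008))
for p in [(298,73),(279,247)]: loc("T board",atz(T(p),zb))
for p in [(455,203),(660,304),(735,204)]: loc("S base",atz(S(p),.008))
for p in [(476,150),(657,230),(731,152),(542,80)]: loc("S board",atz(S(p),zb))
E
```

```text
W base local to TCP x,y mm 97.16100681953766 124.49623301934517
W base local to TCP x,y mm 97.0444733952905 -121.37712106105165
W board local to TCP x,y mm 80.87213797786535 106.59790386064363
W board local to TCP x,y mm 82.42486403691366 -108.87641868662969
T base local to TCP x,y mm 94.22461408854187 -122.98716332713774
T base local to TCP x,y mm -92.49646726757051 -123.46036265433607
T board local to TCP x,y mm 80.35143881591202 -113.00198755208848
T board local to TCP x,y mm -79.96365151929614 -114.59955673896182
S base local to TCP x,y mm 98.30869902545122 -120.74169667662501
S base local to TCP x,y mm 99.50060723604852 124.86830978380952
S base local to TCP x,y mm -88.33520760171025 125.87564078251576
S board local to TCP x,y mm 87.44210039812748 -105.47600842044193
S board local to TCP x,y mm 85.42337442682573 100.83966669128404
S board local to TCP x,y mm -72.51132416162801 110.43690022357168
S board local to TCP x,y mm -68.60779518945526 -115.09274195398052
```

View pics/w2.png

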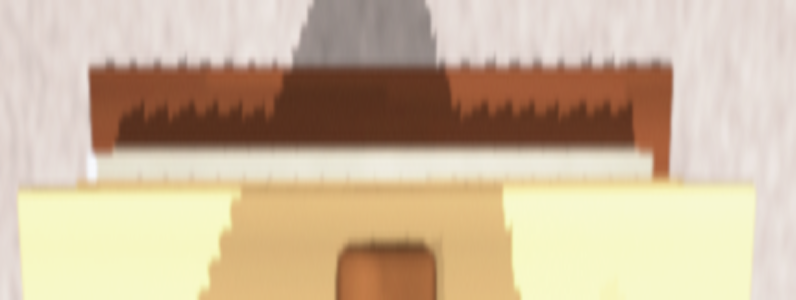

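The board sits about 3 mm towards local -y of the press, and its yaw matches. I'll correct that while descending, then feel for the pile top.

```bash

python3 -m inch '[[[0,-0.01,0.02],[0,0,0],1],[[0,-0.02,0.05],[0,0,0],1],[[0,-0.032,0.08],[0,0,0],1],[[0,-0.032,0.11],[0,0,0],1],[[0,-0.032,0.14],[0,0,0],1],[[0,-0.032,0.17],[0,0,0],1],[[0,-0.032,0.2],[0,0,0],1],[[0,-0.032,0.22],[0,0,0],1],[[0,-0.032,0.22],[0,0,0],1],[[0,-0.032,0.22],[0,0,0],1]]'
python3 -m inch '[[[0,0,0.005],[0,0,0],1],[[0,0,0.01],[0,0,0],1],[[0,0,0.015],[0,0,0],1],[[0,0,0.02],[0,0,0],1],[[0,0,0.025],[0,0,0],1],[[0,0,0.03],[0,0,0],1],[[0,0,0.03],[0,0,0],1],[[0,0,0.03],[0,0,0],1],[[0,0,0.03],[0,0,0],1],[[0,0,0.03],[0,0,0],1]]'
python3 - <<'E'
from workcell import *
print(get_state())
E
```

```text
time: 15.3
tool_pos: [0.5415, 0.2925, 0.0868]
ee_rot: [-3.141, -0.0, -0.196]
wrist_force: [-1.2, -0.4, -4.1]
grip_width: 0.0256
finger_force: 35.0
time: 16.55
tool_pos: [0.5415, 0.2924, 0.0837]
ee_rot: [-3.142, -0.0, -0.196]
wrist_force: [0.0, -0.2, -3.2]
grip_width: 0.0258
finger_force: 35.0
{'time': 16.55, 'q': array([ 4.75873892e-01,  6.17994135e-01,  1.73585363e+00, -1.38187640e-05,
        7.87689937e-01,  2.24257204e+00]), 'joint_velocities': array([ 0.00014474,  0.00130641,  0.00091322,  0.00182342, -0.00146046,
        0.00045602]), 'effort': array([-8.35177470e-04, -6.04770112e+01, -2.11874735e+01, -2.50866154e-02,
       -6.77675824e-02, -1.20798954e-04]), 'tool_pos': array([0.5414718 , 0.29244669, 0.08370659]), 'ee_rot': array([-3.14156612e+00, -4.91086991e-05, -1.95892071e-01]), 'wrist_force': array([ 0.01316615, -0.18787513, -3.20656183]), 'moment': array([ 0.01242456, -0.02729257, -0.02861373]), 'finger_force': 34.99622404575348, 'grip_width': 0.02581228410110528}
```

```bash

python3 -m inch '[[[0,0,0.004],[0,0,0],1],[[0,0,0.008],[0,0,0],1],[[0,0,0.012],[0,0,0],1],[[0,0,0.016],[0,0,0],1],[[0,0,0.02],[0,0,0],1],[[0,0,0.02],[0,0,0],1],[[0,0,0.02],[0,0,0],1],[[0,0,0.02],[0,0,0],1],[[0,0,0.02],[0,0,0],1],[[0,0,0.02],[0,0,0],1]]'
```

```text
time: 17.8
tool_pos: [0.5414, 0.2924, 0.0817]
ee_rot: [3.142, 0.0, -0.196]
wrist_force: [0.3, 0.3, -2.8]
grip_width: 0.0253
finger_force: 35.0
```

```bash

python3 -m inch '[[[0,0,0.003],[0,0,0],1],[[0,0,0.006],[0,0,0],1],[[0,0,0.009],[0,0,0],1],[[0,0,0.012],[0,0,0],1],[[0,0,0.015],[0,0,0],1],[[0,0,0.015],[0,0,0],1],[[0,0,0.015],[0,0,0],1],[[0,0,0.015],[0,0,0],1],[[0,0,0.015],[0,0,0],1],[[0,0,0.015],[0,0,0],1]]'
```

```text
time: 19.05
tool_pos: [0.5415, 0.2925, 0.0814]
ee_rot: [-3.141, -0.0, -0.196]
wrist_force: [-4.6, -2.2, 10.7]
grip_width: 0.0257
finger_force: 35.0
```

Contact felt: 14 N at TCP z 0.0814, so the pile top is at about 47.7 mm. I'll ease off, release and rise.

```bash

python3 -m inch '[[[0,0,-0.004],[0,0,0],1],[[0,0,-0.008],[0,0,0],1],[[0,0,-0.008],[0,0,0],0.3],[[0,0,-0.008],[0,0,0],-0.3],[[0,0,-0.008],[0,0,0],-0.6],[[0,0,-0.008],[0,0,0],-1],[[0,0,-0.008],[0,0,0],-1],[[0,0,-0.03],[0,0,0],-1],[[0,0,-0.1],[0,0,0],-1],[[0,0,-0.2],[0,0,0],-1]]'
python3 -m inch '[[[0,0,-0.1],[0,0,0],-1],[[0,0,-0.2],[0,0,0],-1],[[0,0,-0.3],[0,0,0],-1],[[0,0,-0.4],[0,0,0],-1],[[0,0,-0.5],[0,0,0],-1],[[0,0,-0.6],[0,0,0],-1],[[0,0,-0.7],[0,0,0],-1],[[0.02,0.02,-0.8],[0,0,0],-1],[[0.05,0.05,-0.8],[0,0,0],-1],[[0.1,0.1,-0.8],[0,0,0],-1]]'
python3 -m inch '[[[0.08,0.09,0],[0,0,0],-1],[[0.16,0.18,0],[0,0,0],-1],[[0.24,0.27,0],[0,0,0],-1],[[0.32,0.36,0],[0,0,0],-1],[[0.4,0.45,0],[0,0,0],-1],[[0.48,0.54,0],[0,0,0],-1],[[0.56,0.63,0],[0,0,0],-1],[[0.64,0.72,0],[0,0,0],-1],[[0.74,0.83,0],[0,0,0],-1],[[0.84,0.93,0],[0,0,0],-1]]'
python3 -m inch '[[[0.1,0.1,0],[0,0,-0.02],-1],[[0.2,0.2,0],[0,0,-0.05],-1],[[0.3,0.3,0],[0,0,-0.08],-1],[[0.4,0.4,0],[0,0,-0.12],-1],[[0.5,0.5,0],[0,0,-0.15],-1],[[0.6,0.6,0],[0,0,-0.187],-1],[[0.68,0.7,0],[0,0,-0.187],-1],[[0.73,0.8,0],[0,0,-0.187],-1],[[0.74,0.83,0],[0,0,-0.187],-1],[[0.74,0.83,0],[0,0,-0.187],-1]]'
python3 - <<'E'
from workcell import *
from h import *
D={}
for n in("scene","top","wrist"): D[n]=read_camera(n)
pickle.dump(D,open("c3.pkl","wb"))
r=lambda a,f:cv2.resize(a,None,fx=f,fy=f,interpolation=cv2.INTER_CUBIC)
im=np.zeros((600,800,3),np.uint8);im[:312,:390]=r(D["top"]["color"][190:310,140:290],2.6);im[:330,400:796]=r(D["scene"]["color"][140:290,350:530],2.2);im[340:590,:400]=r(D["wrist"]["color"],.625)
im[340:600,400:800]=r(D["wrist"]["color"][0:208,160:480],1.25)
cv2.imwrite("pics/c3.png",im);print(get_state()["tool_pos"],get_state()["wrist_force"])
E
```

```text
time: 20.3
tool_pos: [0.5414, 0.2924, 0.1007]
ee_rot: [3.142, 0.0, -0.196]
wrist_force: [-0.9, 0.6, 0.2]
grip_width: 0.0875
finger_force: 0.0
time: 21.55
tool_pos: [0.5493, 0.2803, 0.18]
ee_rot: [3.141, 0.0, -0.196]
wrist_force: [0.3, 0.5, -0.4]
grip_width: 0.0879
finger_force: 0.0
time: 22.8
tool_pos: [0.6141, 0.1723, 0.1802]
ee_rot: [-3.142, -0.0, -0.196]
wrist_force: [0.7, -0.4, -0.5]
grip_width: 0.0878
finger_force: 0.0
time: 24.05
tool_pos: [0.6699, 0.0771, 0.1802]
ee_rot: [-3.142, 0.0, -0.001]
wrist_force: [-0.4, 0.0, 0.9]
grip_width: 0.0876
finger_force: 0.0
[0.66986946 0.0776898  0.18022118] [-0.4972209  -0.40918785  1.00603778]
```

View pics/c3.png

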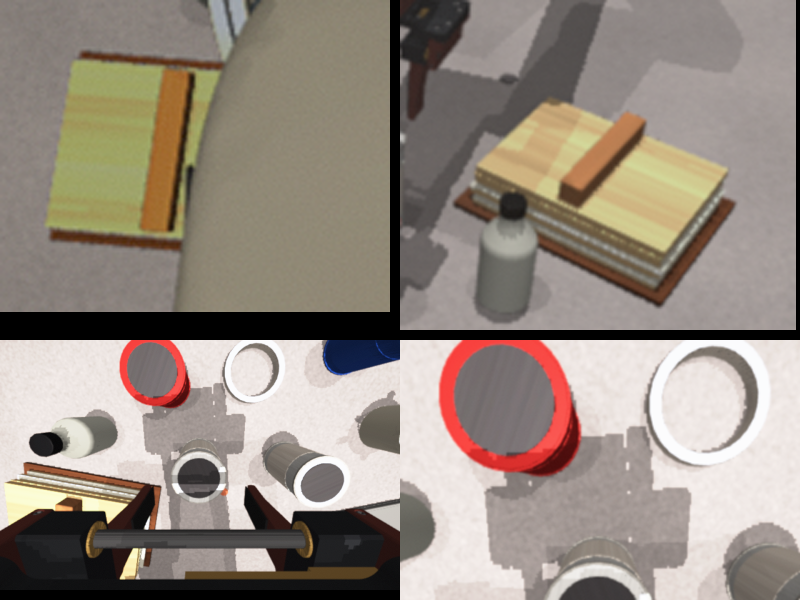

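The board sits square on the pile, and the wrist panel shows tin 1's rim centred at about (199.5,475) with tin 2's rim at (322,482). I'll check the offsets.

```bash
python3 - <<'E'
from h import *
np.set_printoptions(precision=4,suppress=True)
D=pickle.load(open("c3.pkl","rb"));W=lambda p:ray("wrist",(p[0],p[1]-340),.625,(0,0),D)
print(atz(W((199.5,475)),.115),atz(W((322,482)),.115),atz(W((154,370)),.115))
S=lambda p:ray("scene",(p[0]-400,p[1]),2.2,(350,140),D)
zt=.0578
P=np.array([atz(S(p),zt) for p in [(476,163),(661,249),(727,172),(550,100)]]);print(P,P.mean(0))
B=np.array([atz(S(p),.008) for p in [(455,203),(660,304),(735,204)]]);print((B[0]+B[2])/2)
E
python3 -m inch '[[[0,0,0.1],[0,0,0],-1],[[0,0,0.2],[0,0,0],-1],[[0,0,0.3],[0,0,0],-1],[[0,0,0.4],[0,0,0],-1],[[0,0,0.4],[0,0,0],-1],[[0,0,0.4],[0,0,0],-1],[[0,0,0.4],[0,0,0],-1],[[0,0,0.4],[0,0,0],-1],[[0,0,0.4],[0,0,0],-1],[[0,0,0.4],[0,0,0],-1]]'
```

```text
[0.6755 0.076  0.115 ] [ 0.6665 -0.0739  0.115 ] [0.79  0.123 0.115]
[[0.5951 0.1661 0.0578]
 [0.6388 0.3788 0.0578]
 [0.491  0.4131 0.0578]
 [0.4481 0.2012 0.0578]] [0.5433 0.2898 0.0578]
[0.5461 0.2906 0.008 ]
time: 25.45
tool_pos: [0.67, 0.0773, 0.1402]
ee_rot: [-3.142, -0.0, -0.0]
wrist_force: [0.0, 0.8, -0.4]
grip_width: 0.0876
finger_force: 0.0
```

```bash

python3 -m inch '[[[0.02,0,0.1],[0,0,0],-1],[[0.02,0,0.25],[0,0,0],-1],[[0.02,0,0.4],[0,0,0],-1],[[0.02,0,0.53],[0,0,0],-1],[[0.02,0,0.62],[0,0,0],-1],[[0.02,0,0.65],[0,0,0],-1],[[0.02,0,0.65],[0,0,0],0],[[0.02,0,0.65],[0,0,0],1],[[0.02,0,0.65],[0,0,0],1],[[0.02,0,0.65],[0,0,0],1]]' 40
python3 -m inch '[[[0,0,0],[0,0,0],1],[[0,0,-0.05],[0,0,0],1],[[0,0,-0.15],[0,0,0],1],[[0,0,-0.3],[0,0,0],1],[[0,0,-0.5],[0,0,0],1],[[0,0,-0.7],[0,0,0],1],[[0,0,-0.85],[0,0,0],1],[[0,0,-0.95],[0,0,0],1],[[0,0,-1],[0,0,0],1],[[0,0,-1],[0,0,0],1]]'
cat > weigh.py <<'E'
from workcell import *
import numpy as np
f=[]
for i in range(12): read_camera("wrist");f.append(get_state()["wrist_force"][2])
print(np.round(f,2),"mean",np.mean(f),"sd",np.std(f),"grams",-np.mean(f)/9.81*1000)
E
python3 weigh.py
```

```text
time: 26.7
tool_pos: [0.6724, 0.0775, 0.0758]
ee_rot: [-3.141, -0.001, -0.0]
wrist_force: [-0.5, 1.6, 1.9]
grip_width: 0.0655
finger_force: 40.0
time: 27.95
tool_pos: [0.672, 0.0773, 0.1752]
ee_rot: [3.142, 0.0, -0.0]
wrist_force: [0.1, 0.9, -2.6]
grip_width: 0.0659
finger_force: 40.0
[-2.08 -2.98 -3.47 -2.82 -3.04 -2.63 -2.08 -2.5  -2.57 -3.07 -2.18 -2.52] mean -2.661879697958528 sd 0.41286630960912135 grams 271.34349622411094
```

Tin 1 weighs about 270 g, so it is light and goes to the tray, in the nearer half.

```bash

python3 -m inch '[[[-0.05,0.05,0],[0,0,-0.01],1],[[-0.15,0.15,0],[0,0,-0.03],1],[[-0.28,0.28,0],[0,0,-0.06],1],[[-0.42,0.42,0],[0,0,-0.1],1],[[-0.56,0.56,0],[0,0,-0.14],1],[[-0.7,0.7,0],[0,0,-0.17],1],[[-0.82,0.82,0],[0,0,-0.2],1],[[-0.92,0.92,0],[0,0,-0.22],1],[[-0.98,0.98,0],[0,0,-0.225],1],[[-1,1,0],[0,0,-0.225],1]]'
python3 -m inch '[[[-0.03,0.05,0],[0,0,0],1],[[-0.1,0.14,0],[0,0,0],1],[[-0.2,0.26,0],[0,0,0],1],[[-0.3,0.4,0],[0,0,0],1],[[-0.4,0.54,0],[0,0,0],1],[[-0.5,0.68,0],[0,0,0],1],[[-0.6,0.8,0],[0,0,0],1],[[-0.67,0.9,0],[0,0,0],1],[[-0.71,0.95,0],[0,0,0],1],[[-0.72,0.96,0],[0,0,0],1]]'
python3 -m inch '[[[-0.03,0.05,0],[0,0,0],1],[[-0.1,0.14,0.03],[0,0,0],1],[[-0.2,0.28,0.08],[0,0,0],1],[[-0.32,0.44,0.15],[0,0,0],1],[[-0.44,0.6,0.25],[0,0,0],1],[[-0.56,0.76,0.36],[0,0,0],1],[[-0.66,0.88,0.47],[0,0,0],1],[[-0.71,0.95,0.57],[0,0,0],1],[[-0.72,0.96,0.65],[0,0,0],1],[[-0.72,0.96,0.7],[0,0,0],1]]'
python3 -m inch '[[[0,0,0.06],[0,0,0],1],[[0,0,0.11],[0,0,0],1],[[0,0,0.15],[0,0,0],1],[[0,0,0.18],[0,0,0],1],[[0,0,0.2],[0,0,0],1],[[0,0,0.215],[0,0,0],1],[[0,0,0.22],[0,0,0],1],[[0,0,0.22],[0,0,0],1],[[0,0,0.22],[0,0,0],1],[[0,0,0.22],[0,0,0],1]]'
```

```text
time: 29.8
tool_pos: [0.5715, -0.0232, 0.1753]
ee_rot: [3.142, -0.0, 0.235]
wrist_force: [0.0, -0.5, -1.6]
grip_width: 0.0655
finger_force: 40.0
time: 31.05
tool_pos: [0.5244, -0.1331, 0.1752]
ee_rot: [-3.142, -0.0, 0.235]
wrist_force: [-0.1, -0.4, -3.2]
grip_width: 0.0655
finger_force: 40.0
time: 32.3
tool_pos: [0.4768, -0.2427, 0.1046]
ee_rot: [-3.141, 0.0, 0.236]
wrist_force: [0.7, 0.0, -2.2]
grip_width: 0.0656
finger_force: 40.0
time: 33.55
tool_pos: [0.4768, -0.243, 0.0832]
ee_rot: [3.141, -0.0, 0.236]
wrist_force: [0.7, -0.4, -2.3]
grip_width: 0.0654
finger_force: 40.0
```

```bash

python3 -m inch '[[[0,0,0.004],[0,0,0],1],[[0,0,0.008],[0,0,0],1],[[0,0,0.012],[0,0,0],1],[[0,0,0.016],[0,0,0],1],[[0,0,0.02],[0,0,0],1],[[0,0,0.024],[0,0,0],1],[[0,0,0.028],[0,0,0],1],[[0,0,0.028],[0,0,0],1],[[0,0,0.028],[0,0,0],1],[[0,0,0.028],[0,0,0],1]]'
```

```text
time: 34.8
tool_pos: [0.4768, -0.243, 0.0807]
ee_rot: [3.142, -0.0, 0.236]
wrist_force: [-2.3, 2.0, 6.2]
grip_width: 0.0655
finger_force: 40.0
```

```bash

python3 -m inch '[[[0,0,-0.003],[0,0,0],1],[[0,0,-0.003],[0,0,0],0.3],[[0,0,-0.003],[0,0,0],-0.3],[[0,0,-0.003],[0,0,0],-1],[[0,0,-0.003],[0,0,0],-1],[[0,0,-0.05],[0,0,0],-1],[[0,0,-0.15],[0,0,0],-1],[[0,0,-0.3],[0,0,0],-1],[[0,0,-0.45],[0,0,0],-1],[[0,0,-0.6],[0,0,0],-1]]'
python3 -m inch '[[[0.05,-0.03,-0.15],[0,0,0],-1],[[0.15,-0.08,-0.25],[0,0,0.03],-1],[[0.25,-0.14,-0.25],[0,0,0.06],-1],[[0.35,-0.19,-0.25],[0,0,0.1],-1],[[0.46,-0.25,-0.25],[0,0,0.14],-1],[[0.57,-0.31,-0.25],[0,0,0.18],-1],[[0.68,-0.37,-0.25],[0,0,0.2],-1],[[0.79,-0.43,-0.25],[0,0,0.225],-1],[[0.9,-0.49,-0.25],[0,0,0.225],-1],[[1,-0.54,-0.25],[0,0,0.225],-1]]'
python3 -m inch '[[[0.1,-0.1,0],[0,0,0],-1],[[0.2,-0.2,0],[0,0,0],-1],[[0.32,-0.32,0],[0,0,0],-1],[[0.44,-0.44,0],[0,0,0],-1],[[0.56,-0.56,0],[0,0,0],-1],[[0.68,-0.68,0],[0,0,0],-1],[[0.8,-0.78,0],[0,0,0],-1],[[0.92,-0.88,0],[0,0,0],-1],[[1,-0.93,0],[0,0,0],-1],[[1,-0.93,0],[0,0,0],-1]]'
python3 - <<'E'
from workcell import *
from h import *
c=read_camera("wrist");pickle.dump({"wrist":c},open("w4.pkl","wb"))
print(get_state()["wrist_force"])
D={"wrist":c}
g=cv2.cvtColor(c["color"],cv2.COLOR_BGR2GRAY)
# dark lid ellipse
m=(g<110).astype(np.uint8)
for k in cv2.findContours(m,0,1)[0]:
    if len(k)>30:
        e=cv2.fitEllipse(k)
        if 40<e[1][0]<120 and e[0][1]<300: print(np.round(e[0],1),np.round(e[1],1),[atz(ray("wrist",e[0],1,(0,0),D),z).round(4) for z in(.113,)])
E
```

```text
time: 36.05
tool_pos: [0.477, -0.2431, 0.1419]
ee_rot: [3.141, -0.001, 0.236]
wrist_force: [-0.5, -0.3, -0.6]
grip_width: 0.0878
finger_force: 0.0
time: 37.3
tool_pos: [0.562, -0.1666, 0.1657]
ee_rot: [3.142, -0.0, 0.001]
wrist_force: [0.2, 0.3, 0.3]
grip_width: 0.0877
finger_force: 0.0
time: 38.55
tool_pos: [0.6619, -0.0739, 0.1653]
ee_rot: [3.142, -0.0, 0.0]
wrist_force: [-0.6, -0.1, 0.6]
grip_width: 0.0881
finger_force: 0.0
[ 0.13194024 -0.28880975  0.09001342]
[317.7 223.4] [62.5 72.2] [array([ 0.6669, -0.0741,  0.113 ])]
[466.5 136.2] [45.1 66.7] [array([ 0.7278, -0.1714,  0.113 ])]
[602.9 138.9] [108.5 199.5] [array([ 0.7261, -0.2613,  0.113 ])]
[405.3  17.1] [43.5 99.9] [array([ 0.7961, -0.1256,  0.113 ])]
[74.4 53.9] [ 96.  145.7] [array([0.7764, 0.0733, 0.113 ])]
```

```bash

python3 -m inch '[[[0.03,0,0.1],[0,0,0],-1],[[0.03,0,0.25],[0,0,0],-1],[[0.03,0,0.42],[0,0,0],-1],[[0.03,0,0.6],[0,0,0],-1],[[0.03,0,0.76],[0,0,0],-1],[[0.03,0,0.86],[0,0,0],-1],[[0.03,0,0.9],[0,0,0],-1],[[0.03,0,0.9],[0,0,0],0],[[0.03,0,0.9],[0,0,0],1],[[0.03,0,0.9],[0,0,0],1]]' 40
python3 -m inch '[[[0,0,0],[0,0,0],1],[[0,0,-0.02],[0,0,0],1],[[0,0,-0.1],[0,0,0],1],[[0,0,-0.25],[0,0,0],1],[[0,0,-0.45],[0,0,0],1],[[0,0,-0.65],[0,0,0],1],[[0,0,-0.82],[0,0,0],1],[[0,0,-0.94],[0,0,0],1],[[0,0,-1],[0,0,0],1],[[0,0,-1],[0,0,0],1]]'
python3 weigh.py
```

```text
time: 39.85
tool_pos: [0.6649, -0.0741, 0.0761]
ee_rot: [-3.142, -0.001, -0.0]
wrist_force: [-0.7, 1.6, 1.1]
grip_width: 0.0656
finger_force: 40.0
time: 41.1
tool_pos: [0.6644, -0.0742, 0.1756]
ee_rot: [-3.142, -0.0, -0.0]
wrist_force: [0.3, 0.7, -2.0]
grip_width: 0.0656
finger_force: 40.0
[-2.86 -2.88 -3.39 -2.75 -2.27 -2.41 -2.74 -1.82 -2.59 -2.32 -3.15 -2.02] mean -2.600035598475983 sd 0.4366314919282174 grams 265.0393066744121
```

Tin 2 weighs about 265 g, also light, so it goes to the other half of the tray.

```bash

python3 -m inch '[[[-0.04,0.05,-0.05],[0,0,-0.01],1],[[-0.12,0.15,-0.15],[0,0,-0.03],1],[[-0.24,0.28,-0.25],[0,0,-0.06],1],[[-0.36,0.42,-0.32],[0,0,-0.1],1],[[-0.48,0.56,-0.35],[0,0,-0.14],1],[[-0.6,0.7,-0.35],[0,0,-0.17],1],[[-0.7,0.82,-0.35],[0,0,-0.2],1],[[-0.78,0.92,-0.35],[0,0,-0.22],1],[[-0.83,0.98,-0.35],[0,0,-0.225],1],[[-0.85,1,-0.35],[0,0,-0.225],1]]'
python3 -m inch '[[[-0.03,0.04,0],[0,0,0],1],[[-0.08,0.11,0],[0,0,0],1],[[-0.16,0.21,0],[0,0,0],1],[[-0.24,0.32,0],[0,0,0],1],[[-0.33,0.43,0],[0,0,0],1],[[-0.41,0.54,0],[0,0,0],1],[[-0.48,0.63,0],[0,0,0],1],[[-0.54,0.71,0],[0,0,0],1],[[-0.575,0.755,0],[0,0,0],1],[[-0.585,0.767,0],[0,0,0],1]]'
python3 -m inch '[[[-0.03,0.04,0],[0,0,0],1],[[-0.1,0.13,0],[0,0,0],1],[[-0.21,0.27,0],[0,0,0],1],[[-0.33,0.43,0.04],[0,0,0],1],[[-0.45,0.59,0.1],[0,0,0],1],[[-0.54,0.71,0.19],[0,0,0],1],[[-0.575,0.755,0.29],[0,0,0],1],[[-0.585,0.767,0.4],[0,0,0],1],[[-0.585,0.767,0.5],[0,0,0],1],[[-0.585,0.767,0.6],[0,0,0],1]]'
python3 -m inch '[[[0,0,0.1],[0,0,0],1],[[0,0,0.2],[0,0,0],1],[[0,0,0.3],[0,0,0],1],[[0,0,0.4],[0,0,0],1],[[0,0,0.5],[0,0,0],1],[[0,0,0.58],[0,0,0],1],[[0,0,0.64],[0,0,0],1],[[0,0,0.67],[0,0,0],1],[[0,0,0.67],[0,0,0],1],[[0,0,0.67],[0,0,0],1]]'
```

```text
time: 42.95
tool_pos: [0.5792, -0.1746, 0.2106]
ee_rot: [3.141, -0.0, 0.235]
wrist_force: [0.7, 0.1, -2.7]
grip_width: 0.0658
finger_force: 40.0
time: 44.2
tool_pos: [0.5403, -0.2626, 0.2104]
ee_rot: [-3.142, -0.0, 0.235]
wrist_force: [-0.7, 0.3, -3.2]
grip_width: 0.0653
finger_force: 40.0
time: 45.45
tool_pos: [0.5016, -0.3501, 0.1496]
ee_rot: [-3.141, 0.0, 0.236]
wrist_force: [1.0, -0.3, -3.4]
grip_width: 0.0658
finger_force: 40.0
time: 46.7
tool_pos: [0.5017, -0.3508, 0.0837]
ee_rot: [3.141, -0.0, 0.236]
wrist_force: [-0.1, 1.1, -1.9]
grip_width: 0.0655
finger_force: 40.0
```

```bash

python3 -m inch '[[[0,0,0.004],[0,0,0],1],[[0,0,0.008],[0,0,0],1],[[0,0,0.012],[0,0,0],1],[[0,0,0.016],[0,0,0],1],[[0,0,0.02],[0,0,0],1],[[0,0,0.024],[0,0,0],1],[[0,0,0.028],[0,0,0],1],[[0,0,0.031],[0,0,0],1],[[0,0,0.031],[0,0,0],1],[[0,0,0.031],[0,0,0],1]]'
```

```text
time: 47.95
tool_pos: [0.5015, -0.3506, 0.0811]
ee_rot: [3.142, -0.0, 0.236]
wrist_force: [-1.7, 1.9, 5.7]
grip_width: 0.0658
finger_force: 40.0
```

Contact felt. I'll release, rise and check.

```bash

python3 -m inch '[[[0,0,-0.003],[0,0,0],1],[[0,0,-0.003],[0,0,0],0.3],[[0,0,-0.003],[0,0,0],-0.3],[[0,0,-0.003],[0,0,0],-1],[[0,0,-0.003],[0,0,0],-1],[[0,0,-0.05],[0,0,0],-1],[[0,0,-0.15],[0,0,0],-1],[[0,0,-0.3],[0,0,0],-1],[[0,0,-0.45],[0,0,0],-1],[[0,0,-0.6],[0,0,0],-1]]'
python3 -m inch '[[[0,0,-0.1],[0,0,0],-1],[[0,0,-0.2],[0,0,0],-1],[[0,0,-0.3],[0,0,0],-1],[[0,0,-0.4],[0,0,0],-1],[[0,0,-0.5],[0,0,0],-1],[[0,0,-0.6],[0,0,0],-1],[[0,0,-0.7],[0,0,0],-1],[[0,0,-0.8],[0,0,0],-1],[[0,0,-0.9],[0,0,0],-1],[[0,0,-1],[0,0,0],-1]]'
python3 - <<'E'
from workcell import *
from h import *
a=read_camera("top")["color"];b=read_camera("scene")["color"]
im=np.vstack([a[60:350,20:600],b[40:340,40:620]]);cv2.imwrite("pics/fin.png",im)
E
```

```text
time: 49.2
tool_pos: [0.5017, -0.3508, 0.1418]
ee_rot: [3.141, -0.001, 0.236]
wrist_force: [0.2, -0.6, -0.1]
grip_width: 0.0883
finger_force: 0.0
time: 50.45
tool_pos: [0.5015, -0.3506, 0.241]
ee_rot: [3.142, -0.0, 0.236]
wrist_force: [-0.3, -0.2, 0.4]
grip_width: 0.0876
finger_force: 0.0
```

View pics/fin.png

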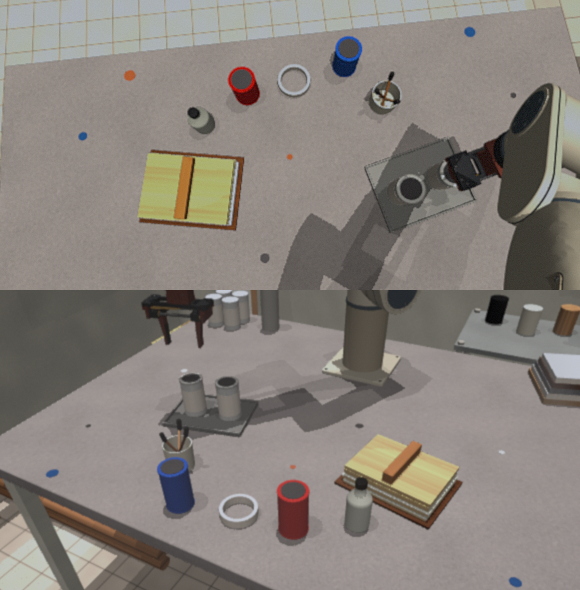

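The final picture shows both tins upright in the tray, the board square on the pile at about (190,188) in the upper panel, and the cup, bottle and tape where they were.

```bash
python3 -c "
from workcell import *
print(hand_in())"
```

```text
the job is handed in; nothing more can be done
None
```

I laid the press board squarely on the pile after feeling contact at about 48 mm; both tins were light (about 270 g and 265 g), so both now stand in the grey tray, and I handed the job in at about 51 s.

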